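Set and clamp the coin counter's outrigger leg

ROBOT

A 7-joint arm with a two-finger parallel gripper is mounted at the origin on the work surface. World frame = base frame: x ahead of the robot, y to its left, z up, the work surface at z = 0. Lengths are in m, angles in rad, forces in N, time in s.
With the tool pointing down it reaches from about 0.425 to 0.925 m from the base axis. Payload 6.8 kg.
Tool frame: the origin (TCP) lies on the mounting face of the last link; the fingertips stand 173 mm ahead of it and the grasp point (between the pads) lies 155 mm ahead of it (grip_point_offset is the distance from the TCP to the grasp point, in m); x points along the fingers, z is the direction in which the jaws open and shut, and the axes are right-handed (so a half turn about x gives the same grasp; the last joint's range is limited). The gripper opens to 85 mm and grips with 20 to 120 N. Pads are 22 mm wide; open, the fingers measure 114 mm over their backs; the gripper's body (76 mm by 85 mm) begins 54 mm behind the grasp point. The pads swing forward as they close: fully open they stand 13 mm farther back than shut.
Start: joints at [-0.108, 0.477, 0.022, 1.555, -0.011, 1.109, -0.083], TCP at [0.675, 0, 0.405] pointing down, gripper open.
Joint ranges: [-2.96, 2.96], [-0.34, 2.1], [-1.41, 1.46], [0.24, 2.44], [-1.37, 4.51], [0.17, 1.92], [-2.96, 2.96]. Speed limits (rad/s): [2.39, 2.39, 3.14, 3.14, 3.14, 3.14, 3.14].

INTERFACE

Orientations are given as a rotation vector (axis times angle).
In Python, from bench import * gives the robot as it stands. The module is installed in compiled form; this text tells all that it offers.
- The arm moves only by the tool servo_tool, never from a script. Its argument "motion" is a list of rows, each a list of 5 numbers: the shift along the tool's x, y, z in m, then the turn about the tool's x in degrees, then the gripper command: -1 is fully open, 1 is shut, values between are in proportion. In form: [[dx, dy, dz, turn, fingers], ...]. A call has 1 to 8 rows; each row is the pose to reach, as a shift and turn from the pose measured when the call began, along the tool's axes at that moment; what a row does not reach only later rows make up. A row lasts 1/10 s, in which the tool goes at most 50 mm and 8.59 degrees, less where a joint would pass 70% of its speed; a pose out of reach is approached as far as the arm can. A call with a gripper value outside its range is refused whole. The fingers move at their own pace and stop on an object; "force" is the grip in N (left out, the last holds). Time passes only in rows, so rows that repeat a pose let the fingers close. It gives the time, the measured TCP pose, the force and the opening at its end, in the units of the state.
- get_obs(): the state, without advancing time (a new reading comes with each control period).
- grab_frame(name): name is "scene" or "side" or "wrist"; returns the picture (420x560x3 uint8, red, green, blue); there is no depth.
- camera_params(name): a dict with "mtx" (3x3 intrinsics, pixels), "world_to_cam" (4x4, takes a point from world to camera coordinates); the wrist camera has in their place "T_tool_cam" (4x4, takes a point from camera to tool coordinates, whose origin is the TCP and whose axes are the tool frame's). Camera axes: x right, y down, z forward; pixel columns grow to the right and rows downward; lengths in m; the calibration is good to about 2 mm. The wrist camera is an equidistant fisheye: a pixel r from the principal point sees the ray r / f radians off the axis. A picture is of the moment at which its call begins: read the wrist's pose just before it. camera_params takes no time and is no camera call.
- hand_in(): hands the job in, once; it reports no verdict.
The state is a dict: "clock": time; "joints": joint angles; "qvel": joint speeds; "tau": joint torques, N m; "tcp_pos": TCP position; "orientation": TCP orientation; "contact_force": force on the tool from outside, world axes, zero at the start; "moment": the same for the moment, N m; "grip_width": finger opening in m.
Only numpy, scipy, OpenCV 4.12 (cv2) and the standard library are available. Lean on these libraries where they do the work, as an engineer would, in place of code of your own. Each camera call takes 0.05 s, during which the arm holds its last target. There are 200 camera calls.

TASK

Pull the flat transport plate straight up out of its slot on the coin counter and lay it in the nickel-plated tray. Then take the red fin of the cam lever, draw the spring-loaded outrigger leg out until its white pointer is level with the red length mark on the scale, and, holding the leg at that mark, slide the cam lever across the leg until it is fully closed. Finish while still gripping the fin with the leg at its mark (the cam alone does not hold it yet), and leave the mark, the tray and the other things on the desk where they are.

Things in the scene. Friction and masses are not known exactly. Their poses are not given: they have to be found in the camera images.
- counter: Fixed cast-iron coin counter. Origin on the desk under the middle of the plate slot. Its -y: the leg runs out; its +x: the cam lever closes. Tall body (265 mm high, 170 mm wide) from 125 mm on the +y side; slot block round the origin 68 (x) by 60 (y) by 45 mm high; leg and shoe at most 30 mm high. Scale rail 12 mm high along the leg at x = 50 to 72 mm.
- plate_center (a point): Centre of the loose aluminium plate (about 80 g): 53 mm wide (counter x), 70 high, 5 thick (counter y), with a brass bar 9 mm thick along its top edge, 21 to 35 mm above the centre. It stands in the slot (8 mm wide, 27 mm deep, top 45 mm over the desk), foot 18 mm over the desk, and blocks the leg; it is clear once lifted 27 mm.
- tray: Loose nickel-plated tray (0.7 kg), 130 mm (its x) by 200 mm (its y), 22 mm high, walls and floor 4 mm. Origin at the centre of its underside. The plate cannot stand by itself (rounded foot): set down near the centre with its thickness along the tray's y, best leaning a little, and let go, it tips over and lies inside.
- leg (a joint): Extension of the outrigger leg in m: 0 = pushed in (start), grows as it slides out along the counter's -y, stop at 0.12. A spring draws it back with 1.5 N at 0, rising to about 3.8 N at 0.09. The leg's pointer is level with the mark when joint leg equals joint mark.
- mark (a joint): Position of the red length mark in m, on the same scale as joint leg (0.05 to 0.09). Held by friction (5 N); not to be moved.
- cam (a joint): Travel of the sliding red cam lever in m: about 0 = open (start), 0.032 = fully closed against its stop. It slides along the counter's +x across the leg, carried by the leg; friction 2.5 N, stays where left.
- leg_pointer (a point): Tip of the white pointer on the leg's shoe, 22 mm over the desk, 49 mm to +x of the leg's centre line (counter axes).
- mark_point (a point): Tip of the red mark that rides on the scale rail (red block 20 x 10 x 12 mm), 18 mm over the desk. The pointer is level with it when both have the same y in the counter's axes.
- fin_center (a point): Grip point of the cam lever's red upright fin, 65 mm over the desk. Fin 26 mm wide (counter x), 12 thick (counter y), foot 37 and top 85 mm over the desk, 105 mm from the slot at the start. Gripped across its thickness it holds the leg: along counter -y it draws the leg out, along +x it closes the cam. Nothing over 38 mm high within 70 mm.
- grip_fin: The same red fin; origin at the centre of its foot, 37 mm over the desk, axes as the counter's.
- farthing: Copper farthing, 22 mm across, 4 mm thick, flat on the desk; leave alone.
- jar_lid: Round green glass jar lid with a knob, 80 mm across, 36 mm high; leave alone.
- cup_weights: Nest of brass cup weights, 54 mm across, 41 mm high; leave alone.
- loupe: Black loupe, 38 mm across, 34 mm high; leave alone.
- coin_tube: Clear coin tube with blue cap, 30 mm across, 57 mm high; leave alone.
- coin_case: Small dark wooden coin case, 90 x 60 x 28 mm; leave alone.
There are look-alikes about, which are no part of the job. There is more than one size of the part that bears plate_center; the job needs the smallest.

How it is judged:
By the outcome, as a careful person would: the job done as asked, in the order asked, and still so for the second after the job is handed in, while the arm keeps its last pose, push and grip.
It also fails if it takes over 58 s, if anything falls off the work surface, if the arm or the gripper's body presses on something with over 40 N, if the wrist force passes 120 N, or if a joint passes its speed limit or range.

## Working session

There is one attempt and no reset: what is moved stays moved. The work goes in short steps, Python scripts to look and compute and a tool call to move; the robot and the scene stay as the last step left them, time stands still between calls to the robot, and variables do not carry over. Pictures are saved under pics/ and viewed, about 8 in all and at most 12, crops included, and the job is handed in when it is done.

Besides the shell and the picture viewer there is one more tool, called after "Call:" as name(argument=value, ...), one argument or row to a line, values as JSON. servo_tool: Moves the arm, as the interface text tells. Its arguments: {"type":"object","properties":{"motion":{"type":"array","items":{"type":"array","items":{"type":"number"}}},"force":{"type":"number"}},"required":["motion"]}

```bash
mkdir -p pics; python3 - <<'E'
from bench import *
import cv2,numpy as np
print(get_obs())
for n in("scene","side","wrist"):
    im=grab_frame(n); np.save(f'pics/{n}0.npy',im); cv2.imwrite(f'pics/{n}0.png',im[:,:,::-1])
    print(n,camera_params(n))
a=np.hstack([cv2.imread(f'pics/{n}0.png') for n in("scene","side")])
E
```

```text
{'clock': 0.0, 'joints': array([-0.10809392,  0.47780658,  0.02233203,  1.55650869, -0.01148247,
        1.1093339 , -0.08308528]), 'qvel': array([ 0.00232091, -0.00204695,  0.00108485, -0.0008809 ,  0.00060101,
       -0.00078897, -0.00023745]), 'tau': array([-5.45967814e-04, -5.96443820e+01,  1.60769675e+00, -2.81194621e+01,
        1.24063640e-02,  9.39900521e-03,  2.20753498e-05]), 'tcp_pos': array([6.74698447e-01, 3.84775982e-06, 4.03696773e-01]), 'orientation': array([-1.58075065e-04,  1.57271827e+00, -8.84529434e-05]), 'contact_force': array([ 0.05842092,  0.19111456, -0.26308301]), 'moment': array([ 0.02907147, -0.06335205, -0.01611269]), 'grip_width': 0.08523949640997261}
scene {'mtx': array([[428.3340541 ,   0.        , 269.66745684],
       [  0.        , 428.3340541 , 209.10691779],
       [  0.        ,   0.        ,   1.        ]]), 'world_to_cam': array([[ 0.41557064,  0.90955596,  0.00299961, -0.21174822],
       [ 0.7501489 , -0.34086979, -0.56664312, -0.35896446],
       [-0.51437115,  0.2377304 , -0.82395788,  1.51299181],
       [ 0.        ,  0.        ,  0.     
[... 275 characters left out ...]
0.21120437, -0.5089651 , -0.83447423,  0.17742338],
       [ 0.35411179,  0.75589399, -0.55066244,  0.96516598],
       [ 0.        ,  0.        ,  0.        ,  1.        ]])}
wrist {'mtx': array([[325.1922621 ,   0.        , 280.23685941],
       [  0.        , 325.1922621 , 209.30867961],
       [  0.        ,   0.        ,   1.        ]]), 'T_tool_cam': array([[ 5.94050379e-04, -2.85226887e-01,  9.58459843e-01,
         3.11686968e-02],
       [-2.42931203e-05, -9.58460016e-01, -2.85226924e-01,
         7.18977031e-02],
       [ 9.99999823e-01,  1.46155182e-04, -5.76302587e-04,
         5.99483548e-04],
       [ 0.00000000e+00,  0.00000000e+00,  0.00000000e+00,
         1.00000000e+00]])}
```

View pics/scene0.png

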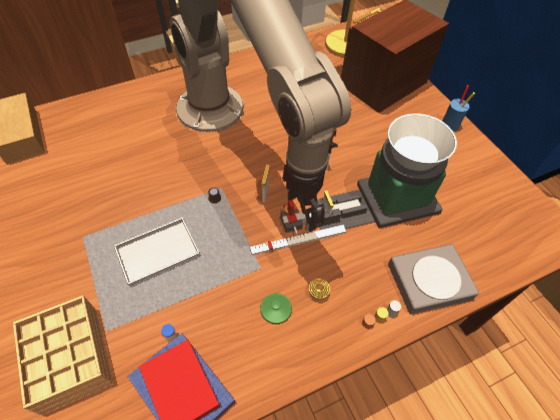

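View pics/side0.png

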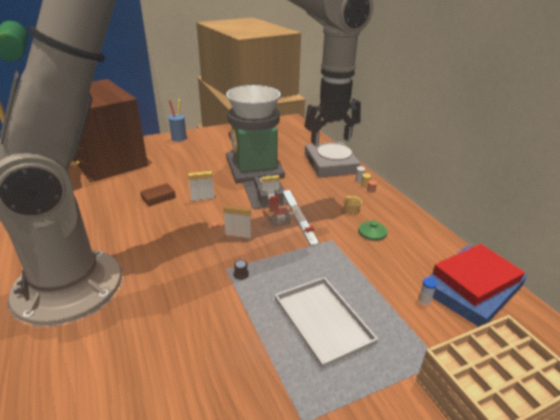

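View pics/wrist0.png

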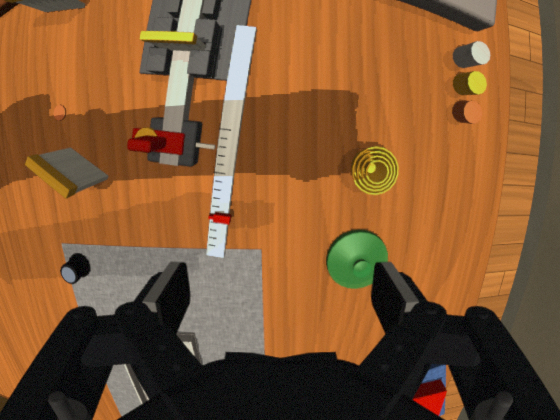

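```bash
cat > h.py <<'E'
import numpy as np,cv2
from scipy.spatial.transform import Rotation as R
from bench import *
def ray(n,px,obs=None):
    c=camera_params(n); K=c['mtx']; px=np.atleast_2d(np.float64(px))
    v=(px-[K[0,2],K[1,2]])/K[0,0]
    if n=='wrist':
        r=np.linalg.norm(v,axis=1,keepdims=True); d=np.hstack([v/np.maximum(r,1e-9)*np.sin(r),np.cos(r)])
        T=np.eye(4);T[:3,:3]=R.from_rotvec(obs['orientation']).as_matrix();T[:3,3]=obs['tcp_pos']; T=T@c['T_tool_cam']
    else: d=np.hstack([v,np.ones((len(v),1))]); T=np.linalg.inv(c['world_to_cam'])
    return T[:3,3],d@T[:3,:3].T
def onz(n,px,z,obs=None):
    o,d=ray(n,px,obs); return o+d*((z-o[2])/d[:,2:])
def tri(o1,d1,o2,d2):
    A=np.stack([d1,-d2],1); s=np.linalg.lstsq(A,o2-o1,rcond=None)[0]
    p,q=o1+s[0]*d1,o2+s[1]*d2; return (p+q)/2,np.linalg.norm(p-q)
E
python3 - <<'E'
import cv2,numpy as np
s=cv2.imread('pics/scene0.png')[150:270,230:380]; t=cv2.imread('pics/side0.png')[150:260,170:330]
cv2.imwrite('pics/c0.png',np.vstack([cv2.resize(s,(480,384),interpolation=2)[:300],cv2.resize(t,(480,330),interpolation=2)[:300]]))
E
```

```text
(no output)
```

View pics/c0.png

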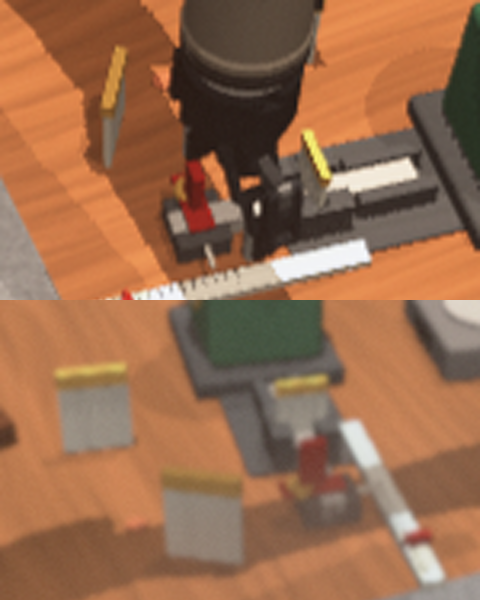

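```bash
python3 - <<'E'
from h import *
o=get_obs(); o['tcp_pos']=np.array([.6747,0,.4037])
f=lambda p,z:onz('wrist',p,z,o).round(4)
im=np.load('pics/wrist0.npy'); hsv=cv2.cvtColor(im,cv2.COLOR_RGB2HSV)
def comps(n,hsv,lo,hi,roi,mn=6):
    m=cv2.inRange(hsv,lo,hi); k=np.zeros_like(m); x0,y0,x1,y1=roi; k[y0:y1,x0:x1]=m[y0:y1,x0:x1]
    cs,_=cv2.findContours(k,0,1)
    for c in cs:
        if cv2.contourArea(c)>mn: r=cv2.minAreaRect(c); print(n,cv2.contourArea(c),np.round(r[0],1),np.round(r[1],1),round(r[2],1),cv2.boxPoints(r).round(0).tolist())
comps('yel',hsv,(24,150,100),(34,255,255),(100,0,260,120))
comps('red',hsv,(0,200,80),(4,255,255),(100,100,260,240))
a=f([[236,26],[207,255],[256,28],[225,257]],.012);print('rail',a)
for p,q in((0,1),(2,3)):
    d=a[p]-a[q]; print('yaw',np.degrees(np.arctan2(-d[0],d[1])))
print('bar ends top',f([[141,36],[195,38]],.086))
print('fin ends top',f([[129,150],[183,150]],.085), f([[129,130],[183,130]],.085))
print('mark',f([[219,218]],.018),'ptr',f([[214,147]],.022))
for n in('scene','side'):
    h=cv2.cvtColor(np.load(f'pics/{n}0.npy'),cv2.COLOR_RGB2HSV)
    comps(n+'Y',h,(22,130,90),(34,255,255),(180,150,345,240) if n=='side' else (255,160,350,240))
    comps(n+'R',h,(0,180,60),(4,255,255),(255,180,330,250))
tr=np.array([[114,253],[184,221],[199,249],[129,282]]); print('tray scene',onz('scene',tr,.022).round(3))
tr=np.array([[276,296],[325,279],[374,335],[322,359]]); print('tray side',onz('side',tr,.022).round(3))
E
```

```text
yel 405.5 [166.1  35.4] [52.2  9.6] 2.7 [[140.0, 39.0], [140.0, 29.0], [192.0, 32.0], [192.0, 41.0]]
red 118.0 [219.3 217.9] [21.   8.4] 12.1 [[208.0, 220.0], [210.0, 212.0], [230.0, 216.0], [229.0, 224.0]]
red 390.5 [168.2 142. ] [29.3 21.1] 7.1 [[152.0, 151.0], [155.0, 130.0], [184.0, 133.0], [181.0, 154.0]]
red 254.0 [139.5 139.6] [22.7 22.2] 5.7 [[127.0, 150.0], [129.0, 127.0], [152.0, 130.0], [150.0, 152.0]]
rail [[ 0.626   0.1747  0.012 ]
 [ 0.5839 -0.0945  0.012 ]
 [ 0.6481  0.1714  0.012 ]
 [ 0.6065 -0.0968  0.012 ]]
yaw -8.888450166281556
yaw -8.816782830147993
bar ends top [[0.5463 0.1533 0.086 ]
 [0.5992 0.1448 0.086 ]]
fin ends top [[0.5307 0.0451 0.085 ]
 [0.5861 0.0426 0.085 ]] [[0.532  0.0643 0.085 ]
 [0.5869 0.0609 0.085 ]]
mark [[ 0.6035 -0.0442  0.018 ]] ptr [[0.6023 0.0384 0.022 ]]
sceneY 30.5 [328.6 198. ] [15.6  2.9] 65.6 [[324.0, 191.0], [327.0, 190.0], [333.0, 204.0], [330.0, 206.0]]
sceneR 8.5 [270.  244.5] [2. 7.] 0.0 [[269.0, 248.0], [269.0, 241.0], [271.0, 241.0], [271.0, 248.0]]
sceneR 98.5 [290.2 210.8] [21.6  8. ] 78.7 [[284.0, 201.0], [292.0, 199.0], [296.0, 221.0], [288.0, 222.0]]
tray scene [[ 0.455 -0.437  0.022]
 [ 0.434 -0.233  0.022]
 [ 0.538 -0.224  0.022]
 [ 0.555 -0.421  0.022]]
tray side [[ 0.419 -0.241  0.022]
 [ 0.545 -0.236  0.022]
 [ 0.556 -0.416  0.022]
 [ 0.433 -0.424  0.022]]
```

Call:
servo_tool(
  motion=[
    [0, 0.02, -0.014, 8.5, -1],
    [0, 0.04, -0.028, 17, -1],
    [0, 0.06, -0.042, 25.5, -1],
    [0, 0.08, -0.056, 34, -1],
    [0, 0.1, -0.07, 42.5, -1],
    [0, 0.12, -0.084, 51, -1],
    [0, 0.14, -0.098, 59.5, -1],
    [0, 0.148, -0.103, 68, -1],
  ],
)

```text
clock: 0.95
tcp_pos: [0.5703, 0.1506, 0.4038]
orientation: [0.924, 1.369, -0.925]
contact_force: [-0.4, 0.4, -0.7]
grip_width: 0.0856
```

Call:
servo_tool(
  motion=[
    [0.01, 0, 0, 8.5, -1],
    [0.025, 0, 0, 17, -1],
    [0.04, 0, 0, 25.5, -1],
    [0.05, 0, 0, 30.8, -1],
    [0.05, 0, 0, 30.8, -1],
    [0.05, 0, 0, 30.8, -1],
  ],
)

```text
clock: 1.55
tcp_pos: [0.5701, 0.1507, 0.3538]
orientation: [1.32, 1.135, -1.324]
contact_force: [-0.0, -0.6, 0.9]
grip_width: 0.0852
```

```bash
python3 - <<'E'
from h import *
o=get_obs(); im=grab_frame('wrist'); np.save('pics/w1.npy',im); cv2.imwrite('pics/w1.png',im[:,:,::-1])
np.save('pics/w1o.npy',o,allow_pickle=True)
M=R.from_rotvec(o['orientation']).as_matrix(); print(o['tcp_pos'],M.round(4),o['joints'])
print('yaw of z',np.degrees(np.arctan2(M[1,2],M[0,2])))
E
```

```text
[0.57010388 0.15073242 0.35379025] [[-3.200e-03  9.882e-01 -1.530e-01]
 [ 6.000e-04 -1.530e-01 -9.882e-01]
 [-1.000e+00 -3.200e-03 -1.000e-04]] [-0.60077157  0.40099816  0.30597056  1.83179739 -0.1487804   0.93375549
 -1.95285207]
yaw of z -98.79860221888947
```

View pics/w1.png

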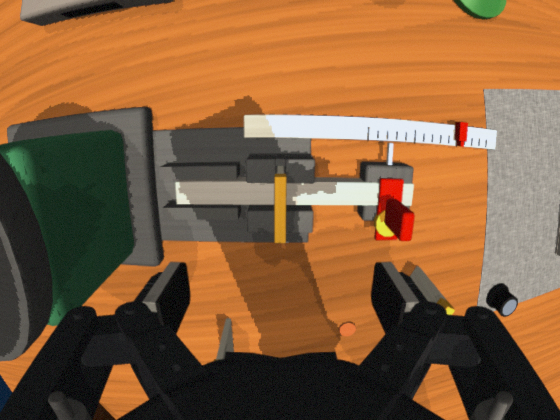

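```bash
python3 - <<'E'
from h import *
o=np.load('pics/w1o.npy',allow_pickle=True).item(); M=R.from_rotvec(o['orientation']).as_matrix()
im=np.load('pics/w1.npy'); hsv=cv2.cvtColor(im,cv2.COLOR_RGB2HSV)
def rect(lo,hi,roi):
    m=cv2.inRange(hsv,lo,hi); k=np.zeros_like(m); x0,y0,x1,y1=roi; k[y0:y1,x0:x1]=m[y0:y1,x0:x1]
    c=max(cv2.findContours(k,0,1)[0],key=cv2.contourArea); r=cv2.minAreaRect(c); print(r); return r
tool=lambda p,z:((onz('wrist',p,z,o)-o['tcp_pos'])@M).round(4)
r=rect((12,120,90),(34,255,255),(250,150,310,260)); print('bar c',tool(r[0],.088),'ends',tool(cv2.boxPoints(r),.088), onz('wrist',r[0],.088,o))
r=rect((0,200,60),(5,255,255),(440,110,480,160)); print('mark',tool(r[0],.018),onz('wrist',r[0],.018,o))
print('mark edges',tool([[458,132],[466,133]],.018))
print('ptr',tool([[390,143]],.022),onz('wrist',[390,143],.022,o))
a=tool([[244,116],[496,131],[244,137],[496,149]],.012); print('rail',a,np.degrees(np.arctan2(a[1]-a[0],a[1,2]-a[0,2])[1]),np.degrees(np.arctan2(a[3]-a[2],a[3,2]-a[2,2])[1]))
print('fin top',tool([[400,241],[413,240],[388,205]],.085))
c=onz('scene',np.array([[114,253],[184,221],[199,249],[129,282]]),.022).mean(0)
E
```

```text
((279.5, 216.5), (85.0, 59.0), 90.0)
bar c [[ 0.2658 -0.0024  0.    ]] ends [[ 0.2657  0.0304 -0.0216]
 [ 0.2657  0.0304  0.0217]
 [ 0.2659 -0.0381  0.0235]
 [ 0.2659 -0.0381 -0.0235]] [[0.56689936 0.15123636 0.088     ]]
((461.5, 134.0), (24.0, 11.0), 90.0)
mark [[0.3356 0.0638 0.1881]] [[ 0.60329449 -0.04473685  0.018     ]]
mark edges [[0.3356 0.0655 0.1836]
 [0.3356 0.0653 0.1938]]
ptr [[0.3316 0.0498 0.1056]] [[0.6021622 0.0389751 0.022    ]]
rail [[ 0.3416  0.0728 -0.0336]
 [ 0.3415  0.0712  0.2395]
 [ 0.3416  0.0526 -0.0339]
 [ 0.3416  0.051   0.2417]] -0.3356726414557331 -0.33262778419145217
fin top [[ 0.2689 -0.025   0.0997]
 [ 0.2689 -0.0244  0.1115]
 [ 0.2688  0.0059  0.0856]]
```

Call:
servo_tool(
  motion=[
    [0.04, 0.001, 0, 0, -1],
    [0.08, 0.002, 0, 0, -1],
    [0.11, 0.002, 0, 0, -1],
    [0.119, 0.002, 0, 0, -1],
    [0.119, 0.002, 0, 0, -1],
  ],
  force=30,
)

```text
clock: 2.1
tcp_pos: [0.572, 0.1503, 0.2348]
orientation: [1.32, 1.136, -1.324]
contact_force: [0.6, -0.7, 0.4]
grip_width: 0.0855
```

Call:
servo_tool(
  motion=[
    [0, 0, 0, 0, 0],
    [0, 0, 0, 0, 0.5],
    [0, 0, 0, 0, 0.75],
    [0, 0, 0, 0, 1],
    [0, 0, 0, 0, 1],
    [0, 0, 0, 0, 1],
    [0, 0, 0, 0, 1],
    [0, 0, 0, 0, 1],
  ],
  force=30,
)

```text
clock: 2.9
tcp_pos: [0.5722, 0.1504, 0.2353]
orientation: [1.32, 1.136, -1.323]
contact_force: [-0.8, 0.5, 6.1]
grip_width: 0.0083
```

```bash
python3 - <<'E'
from h import *
o=get_obs(); print(o); im=grab_frame('wrist'); cv2.imwrite('pics/w2.png',im[:,:,::-1])
E
```

```text
{'clock': 2.9, 'joints': array([-0.5558621 ,  0.5629133 ,  0.25643643,  1.90206558, -0.2132822 ,
        0.70539386, -1.89787086]), 'qvel': array([ 0.00064578, -0.0007453 , -0.00046961,  0.00069277, -0.00109908,
        0.00040224, -0.0016122 ]), 'tau': array([ 2.32367604e-01, -5.19457769e+01,  5.33334330e+00, -1.88038158e+01,
        3.98151088e-02, -3.24181924e-01, -3.19583213e-02]), 'tcp_pos': array([0.57221699, 0.15042897, 0.23528556]), 'orientation': array([ 1.32024129,  1.13564381, -1.3232105 ]), 'contact_force': array([-0.80517772,  0.45411759,  6.09391132]), 'moment': array([-0.00471963,  0.27738167,  0.06135243]), 'grip_width': 0.00829886579833214}
```

View pics/w2.png

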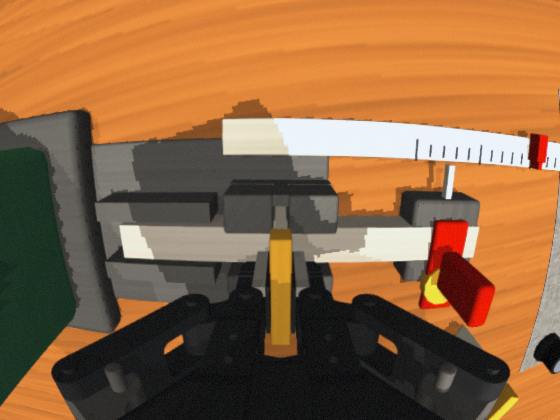

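Call:
servo_tool(
  motion=[
    [-0.008, 0, 0, 0, 1],
    [-0.02, 0, 0, 0, 1],
    [-0.035, 0, 0, 0, 1],
    [-0.055, 0, 0, 0, 1],
    [-0.08, 0, 0, 0, 1],
    [-0.105, 0, 0, 0, 1],
    [-0.115, 0, 0, 0, 1],
    [-0.115, 0, 0, 0, 1],
  ],
)

```text
clock: 3.75
tcp_pos: [0.573, 0.1504, 0.3523]
orientation: [1.323, 1.135, -1.32]
contact_force: [0.4, -0.1, -1.0]
grip_width: 0.0082
```

Call:
servo_tool(
  motion=[
    [0, 0, 0.02, 0, 1],
    [0, 0, 0.06, 0, 1],
    [0, -0.001, 0.105, -3, 1],
    [0, -0.002, 0.15, -6, 1],
    [0, -0.004, 0.195, -9, 1],
    [0, -0.005, 0.24, -12, 1],
    [0, -0.006, 0.285, -13.8, 1],
    [0, -0.007, 0.325, -13.8, 1],
  ],
)

```text
clock: 4.55
tcp_pos: [0.5152, -0.1719, 0.3504]
orientation: [1.146, 1.252, -1.144]
contact_force: [0.2, 0.2, -0.7]
grip_width: 0.0085
```

```bash
python3 - <<'E'
from h import *
o=get_obs(); M=R.from_rotvec(o['orientation']).as_matrix(); print(o['tcp_pos'],o['qvel'].round(3),o['contact_force'],o['grip_width'])
im=grab_frame('wrist'); np.save('pics/w3.npy',im); cv2.imwrite('pics/w3.png',im[:,:,::-1]); np.save('pics/w3o.npy',o,allow_pickle=True)
s=grab_frame('scene');cv2.imwrite('pics/s3.png',s[:,:,::-1])
E
```

```text
[ 0.51517767 -0.17190902  0.35041716] [ 0.636  0.089  0.133 -0.096 -0.094  0.031  0.784] [ 0.17121362  0.17441983 -0.71810875] 0.00850794963370744
```

View pics/w3.png

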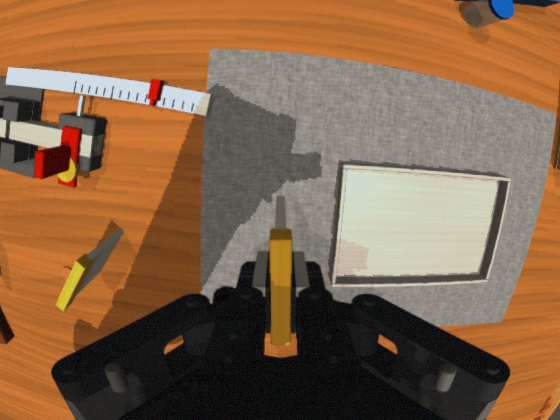

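```bash
python3 - <<'E'
from h import *
o=np.load('pics/w3o.npy',allow_pickle=True).item(); M=R.from_rotvec(o['orientation']).as_matrix()
w=onz('wrist',[[343,163],[509,178],[491,285],[333,286]],.022,o); print(w.round(4))
t=(w-o['tcp_pos'])@M; print(t.round(4),'c',t.mean(0))
for a,b in((0,1),(3,2)): d=t[b]-t[a]; print(np.linalg.norm(d),'deg off tool z toward +y',np.degrees(np.arctan2(d[1],d[2])))
for a,b in((3,0),(2,1)): print(np.linalg.norm(t[a]-t[b]))
n=get_obs(); print(n['tcp_pos'],(w.mean(0)-n['tcp_pos'])@R.from_rotvec(n['orientation']).as_matrix(),n['qvel'].round(2))
E
```

```text
[[ 0.5493 -0.2275  0.022 ]
 [ 0.5579 -0.4238  0.022 ]
 [ 0.4246 -0.4423  0.022 ]
 [ 0.4199 -0.2361  0.022 ]]
[[ 0.3282  0.0296  0.0592]
 [ 0.3277  0.0211  0.2555]
 [ 0.3279 -0.1134  0.2623]
 [ 0.3284 -0.1001  0.0565]] c [ 0.32805413 -0.04071286  0.15837249]
0.19647967146980544 deg off tool z toward +y -2.483335306943716
0.20622790886386447 deg off tool z toward +y -3.6998505756870936
0.12967631422655235
0.1346145638379559
[ 0.51391778 -0.17611156  0.35070183] [ 0.32881163 -0.03742844  0.15371922] [-0.06 -0.   -0.08 -0.   -0.03  0.   -0.07]
```

Call:
servo_tool(
  motion=[
    [0, -0.01, 0.04, 1, 1],
    [0, -0.02, 0.08, 2, 1],
    [0, -0.03, 0.12, 2, 1],
    [0.02, -0.037, 0.15, 2, 1],
    [0.06, -0.037, 0.154, 2, 1],
    [0.09, -0.037, 0.154, 2, 1],
    [0.11, -0.037, 0.154, 2, 1],
    [0.115, -0.037, 0.154, 2, 1],
  ],
)

```text
clock: 5.45
tcp_pos: [0.4877, -0.3312, 0.2322]
orientation: [1.176, 1.237, -1.182]
contact_force: [0.5, -0.1, -1.5]
grip_width: 0.0085
```

Call:
servo_tool(
  motion=[
    [0, 0, 0, 0, 1],
    [0.004, 0, 0, 0, 1],
    [0.007, 0, 0, 0, 1],
    [0.009, 0, 0, 0, 1],
    [0.009, 0, 0, 0, 1],
  ],
)

```text
clock: 5.95
tcp_pos: [0.4877, -0.3312, 0.2235]
orientation: [1.176, 1.236, -1.181]
contact_force: [0.0, -0.2, -1.7]
grip_width: 0.0084
```

Call:
servo_tool(
  motion=[
    [0.001, 0, 0, 0, 1],
    [0.002, 0, 0, 0, 1],
    [0.002, 0, 0, 0, 1],
  ],
)

```text
clock: 6.25
tcp_pos: [0.4877, -0.3312, 0.2215]
orientation: [1.176, 1.236, -1.181]
contact_force: [-0.6, -0.1, -1.7]
grip_width: 0.0083
```

Call:
servo_tool(
  motion=[
    [0, 0, 0, 0, 0.5],
    [0, 0, 0.005, 0, 0.4],
    [0, 0, 0.012, 0, 0.3],
    [0, 0, 0.02, 0, 0.3],
    [0, 0, 0.028, 0, 0.3],
    [0, 0, 0.028, 0, 0.3],
  ],
)

```text
clock: 6.85
tcp_pos: [0.4885, -0.3612, 0.2217]
orientation: [1.176, 1.234, -1.183]
contact_force: [0.6, -0.6, 0.7]
grip_width: 0.0298
```

```bash
python3 - <<'E'
from h import *
o=get_obs(); print(o['tcp_pos'],o['contact_force'],o['grip_width'])
im=grab_frame('wrist'); cv2.imwrite('pics/w4.png',im[:,:,::-1])
E
```

```text
[ 0.48854696 -0.36119761  0.22170358] [ 0.60707293 -0.58481786  0.68793639] 0.02979605877959382
```

View pics/w4.png

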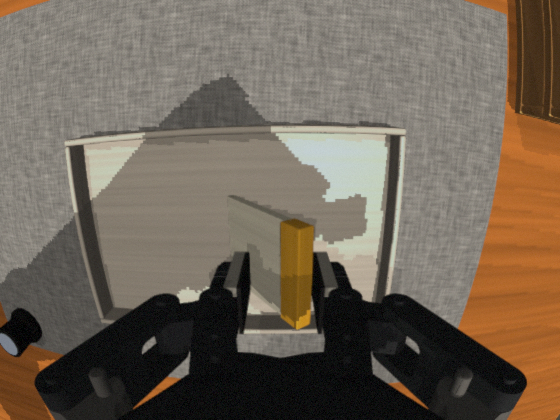

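Call:
servo_tool(
  motion=[
    [0, 0, 0, 0, -0.2],
    [-0.01, 0, 0, 0, -0.6],
    [-0.03, 0, 0, 0, -1],
    [-0.06, 0, 0, 0, -1],
    [-0.1, 0, 0, 0, -1],
    [-0.12, 0, 0, 0, -1],
    [-0.12, 0, 0, 0, -1],
    [-0.12, 0, 0, 0, -1],
  ],
)

```text
clock: 7.7
tcp_pos: [0.4895, -0.3602, 0.3422]
orientation: [1.176, 1.234, -1.181]
contact_force: [0.4, -0.0, 0.0]
grip_width: 0.0856
```

```bash
python3 - <<'E'
from h import *
o=get_obs(); M=R.from_rotvec(o['orientation']).as_matrix(); print(o['tcp_pos'],o['contact_force'],o['grip_width'],np.degrees(np.arctan2(M[1,2],M[0,2])))
im=grab_frame('wrist'); cv2.imwrite('pics/w5.png',im[:,:,::-1])
E
```

```text
[ 0.48946248 -0.36015735  0.34217157] [ 0.40478008 -0.03729874  0.03401446] 0.08564171631387879 -87.58027134212342
```

View pics/w5.png

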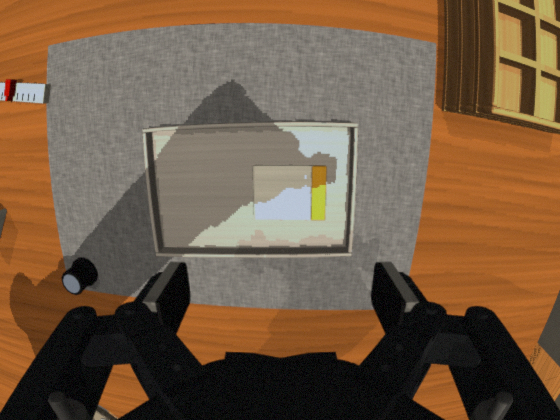

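Call:
servo_tool(
  motion=[
    [0, 0.005, -0.025, 2, -1],
    [0, 0.013, -0.07, 4, -1],
    [0, 0.02, -0.115, 6, -1],
    [0, 0.028, -0.16, 8, -1],
    [0, 0.036, -0.205, 10, -1],
    [0, 0.044, -0.25, 11.3, -1],
    [0, 0.052, -0.295, 11.3, -1],
    [0, 0.06, -0.34, 11.3, -1],
  ],
)

```text
clock: 8.55
tcp_pos: [0.5342, -0.0157, 0.3404]
orientation: [1.319, 1.14, -1.33]
contact_force: [0.4, 0.5, -0.2]
grip_width: 0.0858
```

```bash
python3 - <<'E'
from h import *
for i in range(3): o=get_obs(); grab_frame('side')
o=get_obs(); M=R.from_rotvec(o['orientation']).as_matrix(); print(o['tcp_pos'],np.degrees(np.arctan2(M[1,2],M[0,2])),((np.array([.542,.0482,.085])-o['tcp_pos'])@M).round(4))
E
```

```text
[ 0.53468823 -0.01368892  0.34021265] -98.46232963845135 [ 0.2553  0.0008 -0.0619]
```

Call:
servo_tool(
  motion=[
    [0.01, 0, -0.025, 0.4, -1],
    [0.03, 0.001, -0.05, 0.4, -1],
    [0.05, 0.001, -0.062, 0.4, -1],
    [0.05, 0.001, -0.062, 0.4, -1],
    [0.05, 0.001, -0.062, 0.4, -1],
  ],
)

```text
clock: 9.2
tcp_pos: [0.5439, 0.046, 0.2898]
orientation: [1.318, 1.141, -1.332]
contact_force: [0.5, -0.3, 1.4]
grip_width: 0.0858
```

```bash
python3 - <<'E'
from h import *
o=get_obs(); M=R.from_rotvec(o['orientation']).as_matrix(); print(o['tcp_pos'],np.degrees(np.arctan2(M[1,2],M[0,2])))
im=grab_frame('wrist'); np.save('pics/w6.npy',im); np.save('pics/w6o.npy',o,allow_pickle=True); cv2.imwrite('pics/w6.png',im[:,:,::-1])
E
```

```text
[0.54393928 0.04602496 0.28983179] -98.9480486781731
```

View pics/w6.png

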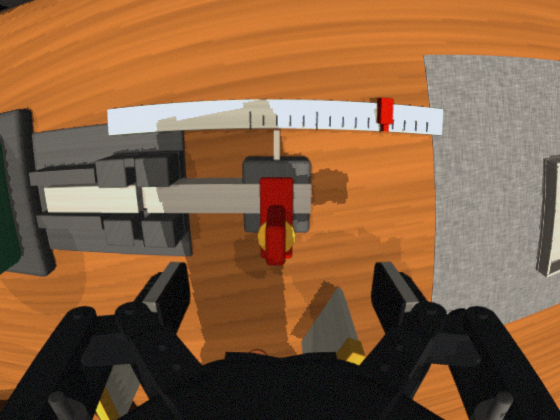

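```bash
python3 - <<'E'
from h import *
o=np.load('pics/w6o.npy',allow_pickle=True).item(); M=R.from_rotvec(o['orientation']).as_matrix()
im=np.load('pics/w6.npy')
tool=lambda p,z:((onz('wrist',p,z,o)-o['tcp_pos'])@M).round(4)
print('fin -x end',tool([[266,263],[286,263]],.085),'+x end?',tool([[268,206],[286,206]],.085))
print('ptr',tool([[277,131],[277,128]],.022))
hsv=cv2.cvtColor(im,cv2.COLOR_RGB2HSV); m=cv2.inRange(hsv,(0,180,60),(5,255,255)); m[:,:370]=0;m[150:]=0
r=cv2.boundingRect(m); print('mark bbox',r,tool([[r[0],r[1]+r[3]/2],[r[0]+r[2],r[1]+r[3]/2],[r[0]+r[2]/2,r[1]+r[3]/2]],.018),tool([[r[0]+r[2]/2,r[1]+r[3]]],.018))
print('loose plate',tool([[342,290],[355,350]],.09), tool([[342,290],[302,345]],.0))
cv2.imwrite('pics/c6.png',np.hstack([cv2.resize(im[90:270,230:300],(420,600)[::1],interpolation=cv2.INTER_NEAREST)[:,:,::-1][:600],cv2.resize(im[85:140,340:400],(380,600),interpolation=cv2.INTER_NEAREST)[:,:,::-1]]))
E
```

```text
fin -x end [[ 0.205  -0.0118 -0.0079]
 [ 0.205  -0.0118  0.004 ]] +x end? [[ 0.2046  0.0234 -0.0062]
 [ 0.2046  0.0234  0.0037]]
ptr [[ 0.2671  0.0617 -0.0017]
 [ 0.2671  0.0639 -0.0017]]
mark bbox (377, 98, 17, 33) [[0.271  0.0758 0.073 ]
 [0.271  0.0766 0.0867]
 [0.271  0.0762 0.0798]] [[0.2711 0.0636 0.0803]]
loose plate [[ 0.2002 -0.0283  0.038 ]
 [ 0.2008 -0.0785  0.0521]] [[ 0.2909 -0.0827  0.0582]
 [ 0.2917 -0.1495  0.0229]]
```

View pics/c6.png

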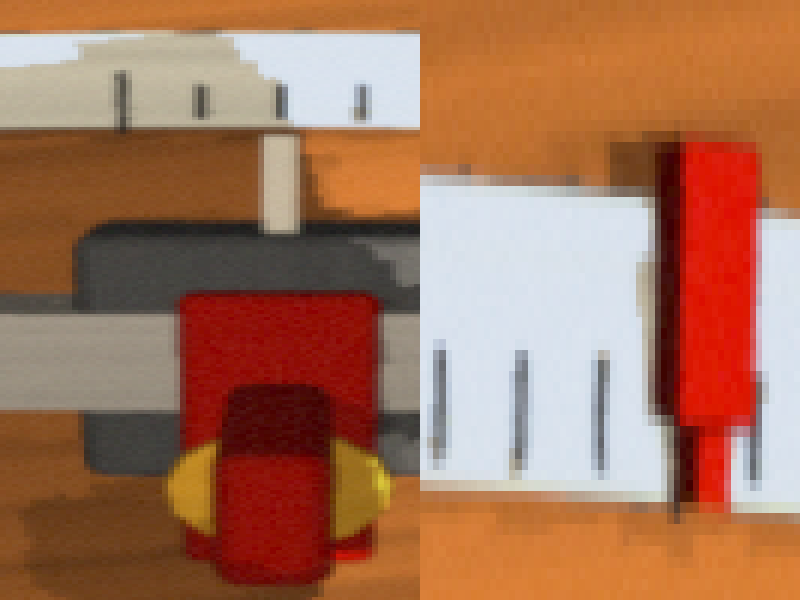

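Call:
servo_tool(
  motion=[
    [0.03, -0.001, -0.001, 0, -1],
    [0.055, -0.001, -0.002, 0, -1],
    [0.07, -0.001, -0.002, 0, -1],
    [0.07, -0.001, -0.002, 0, -1],
    [0.07, -0.001, -0.002, 0, -0.5],
    [0.07, -0.001, -0.002, 0, 0],
    [0.07, -0.001, -0.002, 0, 0.4],
    [0.07, -0.001, -0.002, 0, 0.6],
  ],
  force=60,
)

```text
clock: 10.05
tcp_pos: [0.5432, 0.048, 0.2214]
orientation: [1.321, 1.139, -1.33]
contact_force: [0.6, -0.2, -0.2]
grip_width: 0.0283
```

Call:
servo_tool(
  motion=[
    [0, 0, 0, 0, 0.7],
    [0, 0, 0, 0, 1],
    [0, 0, 0, 0, 1],
    [0, 0, 0, 0, 1],
    [0, 0, 0, 0, 1],
  ],
  force=60,
)

```text
clock: 10.55
tcp_pos: [0.5433, 0.0484, 0.2218]
orientation: [1.321, 1.139, -1.329]
contact_force: [-1.4, 2.3, 6.8]
grip_width: 0.0109
```

```bash
python3 - <<'E'
from h import *
o=np.load('pics/w6o.npy',allow_pickle=True).item(); M=R.from_rotvec(o['orientation']).as_matrix()
tool=lambda p,z:((onz('wrist',p,z,o)-o['tcp_pos'])@M).round(4)
print(tool([386.2,128],.018)-tool([276.7,131],.022))
o=get_obs();print(o['tcp_pos'],o['contact_force'],o['moment'],o['grip_width'])
E
```

```text
[[0.004  0.0042 0.0828]]
[0.54334984 0.04838573 0.22180048] [-1.37489349  2.26022338  6.84788827] [ 0.2673575   0.31043065 -0.06822796] 0.010919374560287968
```

Call:
servo_tool(
  motion=[
    [0, 0, 0.008, 0, 1],
    [0, 0, 0.02, 0, 1],
    [0, 0, 0.033, 0, 1],
    [0, 0, 0.046, 0, 1],
    [0, 0, 0.058, 0, 1],
    [0, 0, 0.07, 0, 1],
    [0, 0, 0.078, 0, 1],
    [0, 0, 0.078, 0, 1],
  ],
)

```text
clock: 11.35
tcp_pos: [0.5307, -0.0308, 0.2218]
orientation: [1.322, 1.138, -1.332]
contact_force: [-2.2, 4.0, 6.2]
grip_width: 0.0113
```

```bash
cat > m.py <<'E'
from h import *
import sys
n=sys.argv[1]
grab_frame('side'); o=get_obs(); M=R.from_rotvec(o['orientation']).as_matrix()
print(o['tcp_pos'],o['contact_force'].round(1),'tool F',(o['contact_force']@M).round(1),o['grip_width'],np.degrees(np.arctan2(M[1,2],M[0,2])))
im=grab_frame('wrist'); np.save(f'pics/{n}.npy',im); np.save(f'pics/{n}o.npy',o,allow_pickle=True)
T=np.eye(4);T[:3,:3]=M;T[:3,3]=o['tcp_pos'];c=camera_params('wrist');Ti=np.linalg.inv(T@c['T_tool_cam'])
def proj(p):
    q=Ti[:3,:3]@p+Ti[:3,3]; r=np.hypot(q[0],q[1]); a=np.arctan2(r,q[2])
    return c['mtx'][:2,2]+c['mtx'][0,0]*a*q[:2]/r
pm=proj(np.array([.6035,-.0442,.018])); print('expected mark px',pm)
x,y=np.int32(pm); np.save(f'pics/{n}c.npy',[x-30,y-30])
cv2.imwrite(f'pics/{n}c.png',cv2.resize(im[y-30:y+45,x-50:x+50],(800,600),interpolation=cv2.INTER_NEAREST)[:,:,::-1])
hsv=cv2.cvtColor(im,cv2.COLOR_RGB2HSV); S=hsv[...,1]; H=hsv[...,0]; V=hsv[...,2]
red=cv2.inRange(hsv,(0,200,60),(5,255,255))
for yy in range(y-24,y+40,2):
    xs=np.where(red[yy,x-40:x+40])[0]+x-40; ws=np.where((S[yy,x-40:x+40]<80)&(V[yy,x-40:x+40]>110))[0]+x-40
    print(yy,'red',(xs.min(),xs.max(),len(xs)) if len(xs) else '-','white',(ws.min(),ws.max(),len(ws)) if len(ws) else '-')
E
python3 m.py w7
```

```text
[ 0.53083785 -0.02998493  0.22179502] [-1.9  3.7  7. ] tool F [-7.  -2.5 -3.4] 0.0111770287219927 -99.07835066530474
expected mark px [284.58938607 109.97615198]
85 red (np.int64(281), np.int64(283), 3) white -
87 red (np.int64(274), np.int64(292), 19) white -
89 red (np.int64(274), np.int64(292), 19) white -
91 red (np.int64(274), np.int64(292), 19) white -
93 red (np.int64(274), np.int64(292), 19) white -
95 red (np.int64(275), np.int64(292), 18) white (np.int64(244), np.int64(323), 60)
97 red (np.int64(275), np.int64(292), 18) white (np.int64(244), np.int64(323), 61)
99 red (np.int64(275), np.int64(291), 17) white (np.int64(244), np.int64(323), 61)
101 red (np.int64(275), np.int64(291), 17) white (np.int64(244), np.int64(323), 61)
103 red (np.int64(274), np.int64(291), 18) white (np.int64(244), np.int64(323), 61)
105 red (np.int64(274), np.int64(291), 18) white (np.int64(244), np.int64(323), 61)
107 red (np.int64(275), np.int64(291), 17) white (np.int64(244), np.int64(323), 61)
109 red (np.int64(274), np.int64(291), 18) white (np.int64(244), np.int64(323), 61)
111 red (np.int64(27
[... 599 characters left out ...]
(286), 6) white (np.int64(245), np.int64(323), 68)
127 red (np.int64(281), np.int64(286), 6) white (np.int64(245), np.int64(323), 66)
129 red (np.int64(281), np.int64(286), 6) white (np.int64(246), np.int64(323), 67)
131 red (np.int64(281), np.int64(286), 6) white (np.int64(244), np.int64(323), 72)
133 red (np.int64(280), np.int64(286), 6) white (np.int64(244), np.int64(323), 71)
135 red - white -
137 red - white (np.int64(277), np.int64(283), 7)
139 red - white (np.int64(277), np.int64(284), 8)
141 red - white (np.int64(277), np.int64(284), 8)
143 red - white (np.int64(277), np.int64(284), 8)
145 red - white (np.int64(277), np.int64(284), 8)
147 red - white (np.int64(277), np.int64(284), 8)
```

Call:
servo_tool(
  motion=[
    [0, 0, 0.001, 0, 1],
    [0, 0, 0.0018, 0, 1],
    [0, 0, 0.0018, 0, 1],
  ],
)

```text
clock: 11.75
tcp_pos: [0.5306, -0.0315, 0.2218]
orientation: [1.322, 1.139, -1.331]
contact_force: [-0.7, 3.5, 5.5]
grip_width: 0.0116
```

```bash
python3 - <<'E'
s=open('m.py').read().split('x,y=np')[0]
s+='''
x,y=np.int32(pm); hsv=cv2.cvtColor(im,cv2.COLOR_RGB2HSV)
red=cv2.inRange(hsv,(0,200,60),(5,255,255)); wh=cv2.inRange(hsv,(0,0,110),(180,80,255))
W=slice(x-35,x+35); wid=(red[y-40:y+50,W]>0).sum(1)
ys=np.where((wid>=4)&(wid<=9))[0]+y-40; ys=ys[ys>y]; mp=np.array([np.mean([np.where(red[k,W]>0)[0].mean() for k in ys])+x-35, ys.mean()])
pl=[(np.where(wh[k,W]>0)[0].mean()+x-35,k) for k in range(ys.max()+2,ys.max()+18) if 5<=(wh[k,W]>0).sum()<=11]
pp=np.mean(pl,0); print('mark px',mp,'ptr px',pp)
t=lambda p,z:((onz('wrist',p+[.5,.5],z,o)-o['tcp_pos'])@M)[0]
a,b=t(mp,.018),t(pp,.022); print('mark-ptr along tool z mm',1000*(a-b)[2], 'y',1000*(a-b)[1], 'along counter -y', 1000*((a-b)@M.T@[-.1538,-.9881,0]), 'mark world',onz('wrist',mp+.5,.018,o))
'''
open('m2.py','w').write(s)
E
python3 m2.py w8
```

```text
[ 0.5306174  -0.03146413  0.22183428] [-1.   3.7  4.8] tool F [-4.7 -1.6 -3.5] 0.011204786551036594 -99.04787205911988
expected mark px [281.84853434 110.00448545]
mark px [280.5 128. ] ptr px [280.46428571 143.5       ]
mark-ptr along tool z mm 0.027474908178205044 y 7.888747788797272 along counter -y 0.04957164357139506 mark world [[ 0.59390179 -0.04222657  0.018     ]]
```

Call:
servo_tool(
  motion=[
    [0, 0.004, 0, 0, 1],
    [0, 0.009, 0, 0, 1],
    [0, 0.014, 0, 0, 1],
    [0, 0.019, 0, 0, 1],
    [0, 0.024, 0, 0, 1],
    [0, 0.028, 0, 0, 1],
    [0, 0.03, 0, 0, 1],
    [0, 0.03, 0, 0, 1],
  ],
)

```text
clock: 12.65
tcp_pos: [0.5606, -0.0361, 0.2218]
orientation: [1.322, 1.139, -1.33]
contact_force: [-0.7, 3.5, 6.6]
grip_width: 0.011
```

```bash
python3 m2.py w9
```

```text
[ 0.56060869 -0.03613768  0.22182963] [-1.   3.1  6.6] tool F [-6.6 -1.6 -2.9] 0.011231515848482749 -99.04077015848866
expected mark px [282.04511878 167.14654265]
mark px [280.63636364 186.        ] ptr px [280.125 198.5  ]
mark-ptr along tool z mm 0.282725776312796 y 5.977978647748347 along counter -y 0.29698362767916126 mark world [[ 0.59305343 -0.04205199  0.018     ]]
```

Call:
servo_tool(
  motion=[
    [0, 0.001, 0.0001, 0, 1],
    [0, 0.002, 0.0002, 0, 1],
    [0, 0.003, 0.0003, 0, 1],
    [0, 0.003, 0.0003, 0, 1],
  ],
)

```text
clock: 13.15
tcp_pos: [0.5617, -0.0365, 0.2217]
orientation: [1.32, 1.143, -1.334]
contact_force: [-9.7, 5.6, 14.9]
grip_width: 0.0116
```

```bash
python3 m2.py w10
```

```text
[ 0.56172755 -0.03650996  0.22171846] [-9.2  4.9 14.1] tool F [-14.  -10.1  -3.4] 0.011207240959440397 -99.02611473645668
expected mark px [281.84445908 167.28894467]
mark px [280.5 186. ] ptr px [280.11111111 199.        ]
mark-ptr along tool z mm 0.21569753018881738 y 6.252598465844001 along counter -y 0.2278093570487539 mark world [[ 0.5931315  -0.04210194  0.018     ]]
```

```bash
python3 - <<'E'
from h import *
w=np.load('pics/w10.npy'); s=grab_frame('side'); c=grab_frame('scene'); f=lambda a,sz:cv2.resize(a,sz,interpolation=cv2.INTER_CUBIC)
top=np.hstack([f(w,(400,300)),f(w[150:300,200:400],(400,300))]); bot=np.hstack([f(s[140:395,180:520],(400,300)),f(c[160:310,80:360][:, :],(400,300))])
cv2.imwrite('pics/final.png',np.vstack([top,bot])[:,:,::-1])
E
```

```text
(no output)
```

View pics/final.png

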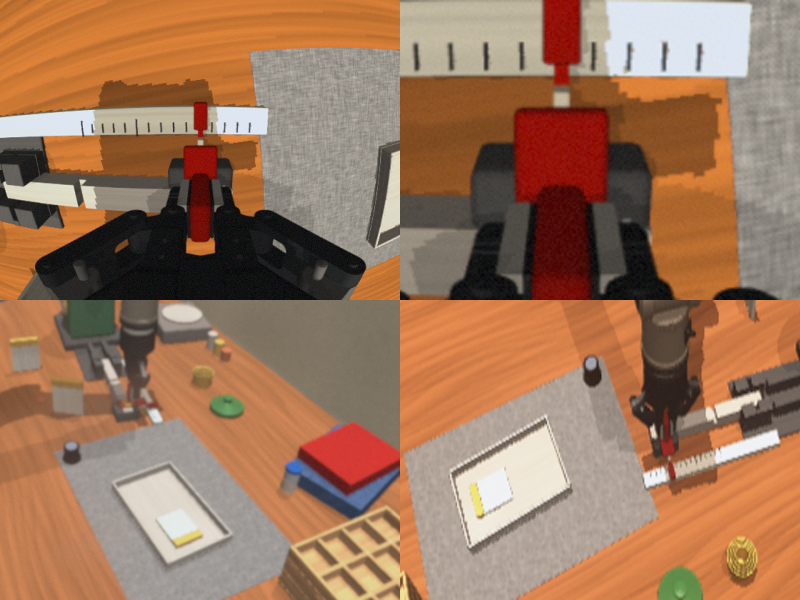

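Call:
servo_tool(
  motion=[
    [0, 0.0018, 0.0002, 0, 1],
    [0, 0.0025, 0.0002, 0, 1],
    [0, 0.0025, 0.0002, 0, 1],
  ],
)

```text
clock: 13.65
tcp_pos: [0.5625, -0.0367, 0.2217]
orientation: [1.318, 1.148, -1.337]
contact_force: [-9.5, 5.0, 15.1]
grip_width: 0.0112
```

```bash
python3 m2.py w11
```

```text
[ 0.56253111 -0.03670395  0.22167135] [-9.3  5.6 14.4] tool F [-14.2 -10.4  -4.1] 0.010936109262960852 -99.00766517252724
expected mark px [281.90770238 167.03645787]
mark px [280.36363636 186.        ] ptr px [280.0625 198.5   ]
mark-ptr along tool z mm 0.1676877910001083 y 5.974486059186636 along counter -y 0.1753118189734764 mark world [[ 0.59301481 -0.04197898  0.018     ]]
```

```bash
python3 - <<'E'
from h import *
for n in('w9','w10','w11'):
    g=np.load(f'pics/{n}.npy').astype(float); o=np.load(f'pics/{n}o.npy',allow_pickle=True).item(); M=R.from_rotvec(o['orientation']).as_matrix()
    r=(g[...,0]-g[...,1])
    def edge(c0,c1,y0,y1,s):   # sub-pixel steepest red step
        p=r[y0:y1,c0:c1].mean(1); d=s*np.diff(p); k=d.argmax(); w=d[max(k-2,0):k+3].clip(0); return y0+.5+(w*np.arange(max(k-2,0),max(k-2,0)+len(w))).sum()/w.sum()
    e=edge(262,272,195,215,1); e2=edge(288,298,195,215,1); m=edge(278,283,188,200,-1)
    t=lambda y,x,z:((onz('wrist',[x,y+.5],z,o)-o['tcp_pos'])@M)[0]
    print(n,'cam edge rows',e,e2,'mark tip row',m,'cam edge x minus mark tip x (mm)',1000*(t((e+e2)/2,280,.037)-t(m,280,.018))[1])
E
```

```text
w9 cam edge rows 204.90282685512366 205.06606397774686 mark tip row 192.14309210526315 cam edge x minus mark tip x (mm) -1.8749452779058886
w10 cam edge rows 205.27557251908397 205.13932107496464 mark tip row 192.23899371069183 cam edge x minus mark tip x (mm) -1.9260263679473781
w11 cam edge rows 205.2731343283582 204.8740902474527 mark tip row 192.09933222036727 cam edge x minus mark tip x (mm) -1.930421277987395
```

```bash
python3 - <<'E'
from h import *
for n in('w6','w8','w9','w10','w11'):
    g=np.load(f'pics/{n}.npy').astype(float); o=np.load(f'pics/{n}o.npy',allow_pickle=True).item(); M=R.from_rotvec(o['orientation']).as_matrix()
    r=g[...,0]-2*g[...,1]; lo=150 if n in('w6','w8') else 195
    if n=='w6': c=[(262,268),(284,290)]
    else: c=[(263,271),(289,297)]
    es=[]
    for a,b in c:
        p=(g[lo:lo+110,a:b,1]).mean(1); red=((g[lo:lo+110,a:b,0]>90)&(g[lo:lo+110,a:b,1]<25)).mean(1); es.append(lo+np.argmax(red>.5))
    w=onz('wrist',[280,np.mean(es)],.037,o)[0]; print(n,es,'cam edge, counter x (mm rel.):',1000*(w@[.9881,-.1538,0]), 'tcp x',1000*(o['tcp_pos']@[.9881,-.1538,0]),'TCP tilt deg',np.degrees(M[2,1:]))
E
```

```text
w6 [np.int64(178), np.int64(178)] cam edge, counter x (mm rel.): 557.1809423442912 tcp x 530.3877673027633 TCP tilt deg [-0.70082973  0.02554487]
w8 [np.int64(205), np.int64(205)] cam edge, counter x (mm rel.): 557.0790004713048 tcp x 529.1422405381423 TCP tilt deg [-0.54187505 -0.07731834]
w9 [np.int64(205), np.int64(205)] cam edge, counter x (mm rel.): 587.565461665508 tcp x 559.4954213844951 TCP tilt deg [-0.4991166  -0.08332204]
w10 [np.int64(205), np.int64(205)] cam edge, counter x (mm rel.): 587.7657914303634 tcp x 560.6582250560426 TCP tilt deg [-0.82208863 -0.10358861]
w11 [np.int64(205), np.int64(205)] cam edge, counter x (mm rel.): 587.729691940214 tcp x 561.4820572051856 TCP tilt deg [-1.10565702 -0.12737125]
```

Call:
servo_tool(
  motion=[
    [-0.0005, 0.002, 0.0002, 0, 1],
    [-0.001, 0.004, 0.0002, 0, 1],
    [-0.001, 0.005, 0.0002, 0, 1],
    [-0.001, 0.005, 0.0002, 0, 1],
  ],
  force=80,
)

```text
clock: 14.15
tcp_pos: [0.5643, -0.0372, 0.2217]
orientation: [1.314, 1.156, -1.344]
contact_force: [-13.9, 6.2, 13.6]
grip_width: 0.0112
```

```bash
python3 m2.py w12; python3 - <<'E'
from h import *
for n in('w9','w11','w12'):
    g=np.load(f'pics/{n}.npy').astype(float); o=np.load(f'pics/{n}o.npy',allow_pickle=True).item(); M=R.from_rotvec(o['orientation']).as_matrix()
    r=(g[...,0]-g[...,1])
    def edge(c0,c1,y0,y1,s):
        p=r[y0:y1,c0:c1].mean(1); d=s*np.diff(p); k=d.argmax(); w=d[max(k-2,0):k+3].clip(0); return y0+.5+(w*np.arange(max(k-2,0),max(k-2,0)+len(w))).sum()/w.sum()
    e=(edge(262,272,195,220,1)+edge(288,298,195,220,1))/2; m=edge(278,283,186,202,-1)
    t=lambda y,z:((onz('wrist',[280,y+.5],z,o)-o['tcp_pos'])@M)[0]
    print(n,e,m,1000*(t(e,.037)-t(m,.018))[1],np.degrees(M[2,1:]))
E
```

```text
[ 0.56424708 -0.03712777  0.22169832] [-13.9   6.3  13.4] tool F [-13.  -15.1  -4.1] 0.011051711644815772 -98.99536701370334
expected mark px [281.70529571 166.80105561]
mark px [280.35 185.5 ] ptr px [280.0625 198.5   ]
mark-ptr along tool z mm 0.1598870150234169 y 6.257636762980124 along counter -y 0.1662649538523883 mark world [[ 0.59314449 -0.04210478  0.018     ]]
w9 204.98444541643528 192.14309210526315 -1.8752240045111086 [-0.4991166  -0.08332204]
w11 205.07361228790546 192.09933222036727 -1.9307030555160352 [-1.10565702 -0.12737125]
w12 205.06731173142026 191.82222222222222 -2.0776444013697013 [-1.65652075 -0.13620474]
```

Call:
servo_tool(
  motion=[
    [0, -0.001, 0.0002, 0, 1],
    [0, -0.002, 0.0002, 0, 1],
    [0, -0.002, 0.0002, 0, 1],
    [0, -0.002, 0.0002, 0, 1],
    [0, -0.002, 0.0002, 0, 1],
  ],
)

```text
clock: 14.75
tcp_pos: [0.5629, -0.037, 0.2219]
orientation: [1.315, 1.154, -1.342]
contact_force: [3.6, 2.6, -0.4]
grip_width: 0.0107
```

```bash
python3 m2.py w13
```

```text
[ 0.56281553 -0.03706421  0.22184215] [ 2.4  3.2 -0.1] tool F [ 0.   1.9 -3.5] 0.011270764796963382 -98.99567866530937
expected mark px [281.39530201 164.69441964]
mark px [279.90909091 184.        ] ptr px [280.3 197.5]
mark-ptr along tool z mm -0.2049653669265987 y 6.542461728136616 along counter -y -0.19772169621059058 mark world [[ 0.59284329 -0.04198309  0.018     ]]
```

Call:
servo_tool(
  motion=[
    [0, 0.001, -0.0001, 0, 1],
    [0, 0.002, -0.0001, 0, 1],
    [0, 0.0025, -0.0001, 0, 1],
    [0, 0.0025, -0.0001, 0, 1],
  ],
)

```text
clock: 15.25
tcp_pos: [0.5643, -0.0373, 0.2218]
orientation: [1.313, 1.157, -1.345]
contact_force: [-3.2, 3.6, 7.5]
grip_width: 0.011
```

```bash
python3 m2.py w14
```

```text
[ 0.56423968 -0.03729529  0.22173911] [-3.4  4.2  6.9] tool F [-6.8 -4.2 -3.6] 0.010933992926901417 -98.99754428457321
expected mark px [281.41359202 166.1651173 ]
mark px [279.8 185.5] ptr px [280.11111111 198.        ]
mark-ptr along tool z mm -0.16296974975116404 y 5.98197781231953 along counter -y -0.15734248945565193 mark world [[ 0.5928227  -0.04191022  0.018     ]]
```

Call:
servo_tool(
  motion=[
    [0, 0.001, -0.0001, 0, 1],
    [0, 0.0025, -0.0001, 0, 1],
    [0, 0.003, -0.0001, 0, 1],
    [0, 0.003, -0.0001, 0, 1],
    [0, 0.003, -0.0001, 0, 1],
  ],
)

```text
clock: 15.85
tcp_pos: [0.5653, -0.0375, 0.2216]
orientation: [1.311, 1.162, -1.349]
contact_force: [-7.8, 5.5, 11.2]
grip_width: 0.011
```

```bash
python3 m2.py w15; python3 - <<'E'
from h import *
for n in('w9','w12','w13','w14','w15'):
    g=np.load(f'pics/{n}.npy').astype(float); o=np.load(f'pics/{n}o.npy',allow_pickle=True).item(); M=R.from_rotvec(o['orientation']).as_matrix()
    r=(g[...,0]-g[...,1])
    def edge(c0,c1,y0,y1,s):
        p=r[y0:y1,c0:c1].mean(1); d=s*np.diff(p); k=d.argmax(); w=d[max(k-2,0):k+3].clip(0); return y0+.5+(w*np.arange(max(k-2,0),max(k-2,0)+len(w))).sum()/w.sum()
    e=(edge(262,272,195,220,1)+edge(288,298,195,220,1))/2; m=edge(278,283,186,202,-1)
    t=lambda y,z:((onz('wrist',[280,y+.5],z,o)-o['tcp_pos'])@M)[0]
    print(n,e,m,1000*(t(e,.037)-t(m,.018))[1],np.degrees(M[2,1:]))
E
```

```text
[ 0.56531795 -0.0375491   0.22164789] [-7.6  4.6 11.6] tool F [-11.3  -8.6  -3.4] 0.010824418045198883 -99.00095524719563
expected mark px [281.32673649 166.16671532]
mark px [280.26041667 186.5       ] ptr px nan
mark-ptr along tool z mm nan y nan along counter -y nan mark world [[ 0.5922304 -0.0421151  0.018    ]]
w9 204.98444541643528 192.14309210526315 -1.8754517361633145 [-0.4991166  -0.08332204]
w12 205.06731173142026 191.82222222222222 -2.0778793046284245 [-1.65652075 -0.13620474]
w13 204.47072115428688 189.77113237639554 -2.9329392212705945 [-1.56663934 -0.13509278]
w14 204.28941846744772 191.2767145135566 -1.987071210030389 [-1.76066317 -0.1396876 ]
w15 204.73818881102096 191.27614379084966 -2.2091115397547476 [-2.08846919 -0.15011823]
  return _methods._mean(a, axis=axis, dtype=dtype,
  ret = ret.dtype.type(ret / rcount)
```

```bash
python3 - <<'E'
from h import *
for n in('w14','w15'):
    g=np.load(f'pics/{n}.npy')
    for k in(190,196,198,200): print(n,k,g[k,273:289,0].tolist(),g[k,273:289,1].tolist())
E
```

```text
w14 190 [146, 145, 144, 147, 150, 151, 151, 149, 150, 146, 143, 131, 119, 123, 129, 141] [86, 85, 80, 62, 31, 28, 31, 27, 27, 22, 38, 58, 68, 74, 73, 82]
w14 196 [145, 147, 147, 161, 183, 192, 195, 195, 193, 194, 188, 163, 124, 120, 118, 119] [85, 86, 92, 118, 160, 180, 179, 183, 180, 180, 173, 138, 83, 71, 71, 70]
w14 198 [146, 144, 144, 158, 184, 197, 199, 196, 198, 199, 191, 168, 123, 120, 118, 119] [86, 83, 86, 118, 160, 182, 185, 183, 184, 183, 174, 143, 81, 72, 70, 69]
w14 200 [144, 142, 146, 157, 186, 195, 197, 197, 193, 194, 189, 166, 125, 116, 118, 118] [85, 83, 90, 115, 163, 179, 186, 183, 182, 181, 174, 140, 80, 67, 66, 68]
w15 190 [147, 144, 146, 148, 147, 151, 151, 150, 149, 151, 144, 131, 120, 126, 143, 145] [86, 83, 81, 61, 24, 30, 25, 28, 23, 33, 36, 59, 68, 74, 83, 85]
w15 196 [143, 148, 146, 157, 183, 195, 194, 192, 197, 193, 187, 162, 121, 117, 118, 116] [83, 86, 90, 114, 160, 181, 180, 180, 184, 181, 171, 136, 78, 70, 70, 67]
w15 198 [145, 143, 148, 161, 188, 199, 198, 194, 199, 193, 192, 168, 122, 118, 118, 120] [86, 85, 87, 119, 167, 185, 185, 181, 186, 180, 175, 141, 81, 72, 69, 71]
w15 200 [145, 144, 141, 157, 186, 195, 199, 194, 196, 194, 184, 164, 126, 119, 118, 118] [85, 86, 87, 116, 163, 184, 185, 183, 185, 182, 168, 136, 79, 68, 67, 69]
```

```bash
python3 -c "
from bench import *
print(hand_in())"
```

```text
the job is handed in; nothing more can be done
None
```

The job is done and handed in at about 16 s on the robot clock, with no verdict reported.

- **Plate:** I pulled the plate straight up out of the slot (the smallest one, about 53 mm wide). I set it at the tray centre and tipped it over. The later wrist, side and scene pictures show it lying flat inside the tray.
- **Leg:** I gripped the fin and drew the leg out until the pointer was level with the mark. The last full check put them 0.2 mm apart. On the final frame the automatic pointer finder returned no value, so I read the pixels directly and found the pointer unchanged.
- **Cam:** I slid the cam across until it stopped moving. The cameras showed about 30.5 mm of travel against the nominal 32 mm. I took it to be closed because it did not move further under a 15 N push, so it probably started about 1.5 mm along.
- **One slip:** When I eased the push, the cam came back by about 0.9 mm. I pushed it again to the same stop, within about 0.2 mm.
- **At hand-in:** The fin was still gripped with 80 N commanded and about 9 N pushing the cam closed. The tool was tilted about 2° from that push. The mark read within about 1 mm of its earlier position throughout, and nothing else was seen to move.

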